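# Hold the loupe in focus over the uncapped adapter

## Robot

A 6-joint arm with a two-finger parallel gripper is mounted at the origin on a cart in front of the work surface, level with it; the furniture and walls round the work are solid. World frame = base frame: x ahead of the robot, y to its left, z up, the work surface at z = 0. Lengths are in m, angles in rad, forces in N, time in s.
With the tool pointing down it reaches from about 0.375 to 0.9 m from the base axis. Payload 3.1 kg.
Tool frame: the origin (TCP) lies at the very end of the fingers, on their centre line; the grasp point (between the pads) lies 19 mm behind it; z points along the fingers, y is the direction in which the jaws open and shut (so a half turn about z gives the same grasp; the last joint's range is limited). The gripper opens to 85 mm and grips with 20 to 120 N. Pads are 22 mm wide; open, the fingers measure 114 mm over their backs; the gripper's body (76 mm by 85 mm) begins 54 mm behind the grasp point. The pads swing forward as they close: fully open they stand 13 mm farther back than shut.
Start: joints at [0.934, 0.527, 1.433, -0, 1.181, -0.178], TCP at [0.276, 0.561, 0.231] pointing down, gripper open.
Joint ranges: [-3.08, 3.08], [-0.75, 2.2], [0.22, 2.44], [-1.43, 4.57], [0, 2.65], [-2.85, 2.85]. Speed limits (rad/s): [2.79, 2.79, 3.14, 3.14, 3.14, 3.14].

## Interface

Orientations are given as a unit quaternion [x, y, z, w].
In Python, from station import manip gives the robot as it stands. The module is installed in compiled form; this text tells all that it offers.
- The arm moves only by the tool send_rows, never from a script. Its argument "commands" is a list of rows, each an object with "delta_pos": the shift along the world's x, y, z in cm, a list of three; "yaw": the turn about the world's z in rad. A call has 1 to 10 rows; each row shifts and turns the pose as measured when the row begins; what a row does not reach is not made up. A row lasts 1/8 s, in which the tool goes at most 62.5 mm and 10.7 degrees, less where a joint would pass 70% of its speed; a pose out of reach is approached as far as the arm can. A call is refused whole if a number of a shift passes 6.25 or a number of a turn 0.188, either way. A call with a gripper value outside its range is refused whole. "grip" is the closure, from -1 (fully open) to 1 (shut), set as the call begins (left out, the last holds). The fingers move at their own pace and stop on an object; "force" is the grip in N (left out, the last holds). Time passes only in rows, so rows that do not move let the fingers close. It gives the time, the measured TCP pose, the force and the opening at its end, in the units of the state.
- manip.sense(): the state, without advancing time (a new reading comes with each control period).
- manip.snapshot(name): name is "scene" or "top" or "wrist"; returns the picture (420x560x3 uint8, blue, green, red); there is no depth.
- manip.get_calibration(name): a dict with "fx", "fy", "cx", "cy" (pixels), "world_to_cam" (4x4, takes a point from world to camera coordinates); the wrist camera has in their place "mount" (4x4, takes a point from camera to tool coordinates, whose origin is the TCP and whose axes are the flange's). Camera axes: x right, y down, z forward; pixel columns grow to the right and rows downward; lengths in m; the calibration is good to about 2 mm. A picture is of the moment at which its call begins: read the wrist's pose just before it. get_calibration takes no time and is no camera call.
- manip.sign_off(): hands the job in, once; it reports no verdict.
The state is a dict: "t": time; "q": joint angles; "qd": joint speeds; "tau": joint torques, N m; "tcp_pos": TCP position; "tool_rot": TCP orientation; "force": force on the tool from outside, world axes, zero at the start; "ft_torque": the same for the moment, N m; "finger_gap": opening from 0.0 (shut) to 1.0 (fully open).
Only numpy, scipy, OpenCV 4.12 (cv2) and the standard library are available. Lean on these libraries where they do the work, as an engineer would, in place of code of your own. Each camera call takes 0.05 s, during which the arm holds its last target. There are 200 camera calls.

## Task

Two of the three threaded adapters in the rack are already checked and wear red caps; the one without a cap is still to be inspected. Take the loupe by its handle off its sloping rest and hold the glass level, centred above the uncapped adapter, its middle at the height of the blue collar on the rack's post, still for a few seconds, and finish while holding it there: do not put it down or let go. Do not bump the rack, the adapters or caps with the loupe, do not shift the collar, and leave the nut, the spirit level and the gauge where they are.

Things in the scene. Friction and masses are not known exactly. Their poses are not given: they have to be found in the camera images.
- loupe: 0.09 kg loupe: glass in a dark ring (64 mm wide, 12 thick) with a flat-sided black handle. Origin: centre of the glass; z = axis of the glass (up when level). Handle along -x: grip from x = -42 to -140 mm, 14 mm wide (y), 16 thick (z). At the start it lies on the cradle, sloping about 0.23 rad, glass end high; the middle of the handle is 50 mm above the table
- cradle: fixed grey rest, base 180 x 70 x 8 mm; origin on the table under the loupe's grip, x towards the glass. A block carries the glass, a saddle with cheeks and an end stop holds the last 18 mm of the handle; from x = -45 to -120 mm of the loupe's frame the handle is free all round, about 35 mm above the base. Lift the loupe off upward
- rack: fixed aluminium bar 60 x 240 x 12 mm on the table; origin on the table under the middle adapter; its y axis runs along the row of adapters (at y = -65, 0, 65 mm), and a 10 mm steel post, 0.2 m tall, stands at y = -125 mm
- focus_mark (a point): centre of the blue collar (28 mm wide, 10 mm tall, with a small black clamp screw) that sits on the rack's post and marks the focal height, 115 to 165 mm above the table; a light push would not move it, about 6 N would
- adapter_1: dark steel threaded adapter, 46 mm tall, hexagon 30 mm across, thread 20 mm thick, screwed upright into the rack (fixed), its top 58 mm above the table; origin at the centre of its underside, 12 mm above the table; one of three, one of which has no red cap
- adapter_2: dark steel threaded adapter, 46 mm tall, hexagon 30 mm across, thread 20 mm thick, screwed upright into the rack (fixed), its top 58 mm above the table; origin at the centre of its underside, 12 mm above the table; one of three, one of which has no red cap
- adapter_3: dark steel threaded adapter, 46 mm tall, hexagon 30 mm across, thread 20 mm thick, screwed upright into the rack (fixed), its top 58 mm above the table; origin at the centre of its underside, 12 mm above the table; one of three, one of which has no red cap
- cap_1: red ribbed screw cap, 28 mm wide, 16 mm tall, fixed on the thread of one of the three adapters (its axis is that adapter's); origin at the centre of its underside, 46 mm above the table, its top is at 62 mm
- cap_2: red ribbed screw cap, 28 mm wide, 16 mm tall, fixed on the thread of one of the three adapters (its axis is that adapter's); origin at the centre of its underside, 46 mm above the table, its top is at 62 mm
- coupling_nut: loose white-grey knurled nut, 36 mm wide, 18 mm tall, a bystander; origin under its centre
- spirit_level: loose round bubble level with a green window, 35 mm wide, 10 mm tall, a bystander; origin under its centre
- test_gauge: loose dial gauge lying on its back, black case 67 mm wide, 33 mm tall, a bystander; origin on the table under the middle of its 99 mm length
Things that resemble listed ones, but are neither listed nor needed, are in the scene too. There is more than one size of the loupe; the one meant has the size given above.

How it is judged:
On the way, in this order (a step that is already met when the one before it is completed fails the run):
1. the loupe is lifted clear of its rest in the gripper (contact force between the fingers and loupe above 1 N and contact force between loupe and cradle below 0.1 N and height (world z) of loupe above 0.085 m), for 0.2 s.
2. the loupe is held level and still at the collar's height above the uncapped adapter for 1.5 s (((horizontal distance between loupe and adapter_1 below 0.015 m and horizontal distance between each of cap_1, cap_2 and adapter_1 above 0.03 m) or (horizontal distance between loupe and adapter_2 below 0.015 m and horizontal distance between each of cap_1, cap_2 and adapter_2 above 0.03 m) or (horizontal distance between loupe and adapter_3 below 0.015 m and horizontal distance between each of cap_1, cap_2 and adapter_3 above 0.03 m)) and z of loupe in the frame of focus_mark between -0.008 and 0.008 m and angle between loupe's own z axis and vertical below 0.12 rad and linear speed of loupe below 0.03 m/s and angular speed of loupe below 0.3 rad/s and contact force between the fingers and loupe above 1 N and contact force between loupe and rack below 0.2 N and contact force between loupe and cradle below 0.2 N and contact force between loupe and adapter_1 below 0.2 N and contact force between loupe and adapter_2 below 0.2 N and contact force between loupe and adapter_3 below 0.2 N and contact force between loupe and cap_1 below 0.2 N and contact force between loupe and cap_2 below 0.2 N), for 1.5 s.
At the end, for the whole second after the job is handed in: The loupe is held by the fingers and carried by nothing else, the centre of its glass within 15 mm (horizontally) of the axis of the adapter without a cap and within 8 mm of the height of the blue collar's centre, its axis within 0.12 rad of vertical, at rest (all of step 2); the arm keeps its last pose, push and grip.
It fails at once if a bystander (nut, spirit level, gauge) is shifted more than 20 mm (distance of any of coupling_nut, spirit_level, test_gauge from where it was at the start of the episode above 0.02 m).
It fails at once if the blue collar is shifted more than 4 mm (distance of focus_mark from where it was at the start of the episode above 0.004 m).
It fails at once if the loupe is bumped (over 3 N) against the rack, an adapter or a cap (contact force between loupe and rack above 3 N or contact force between loupe and adapter_1 above 3 N or contact force between loupe and adapter_2 above 3 N or contact force between loupe and adapter_3 above 3 N or contact force between loupe and cap_1 above 3 N or contact force between loupe and cap_2 above 3 N).
It also fails if it takes over 38 s, if anything falls off the work surface, if the arm or the gripper's body presses on something with over 40 N, if the wrist force passes 120 N, or if a joint passes its speed limit or range.

## Working session

There is one attempt and no reset: what is moved stays moved. The work goes in short steps, Python scripts to look and compute and a tool call to move; the robot and the scene stay as the last step left them, time stands still between calls to the robot, and variables do not carry over. Pictures are saved under pics/ and viewed, about 8 in all and at most 12, crops included, and the job is handed in when it is done.

Besides the shell and the picture viewer there is one more tool, called after "Request:" by a JSON object that holds its "fn" and its "kwargs". send_rows: Moves the arm, as the interface text tells. Its arguments: {"type":"object","properties":{"commands":{"type":"array","items":{"type":"object","properties":{"delta_pos":{"type":"array","items":{"type":"number"}},"yaw":{"type":"number"}}}},"grip":{"type":"number"},"force":{"type":"number"}},"required":["commands"]}

```bash
mkdir -p pics; cat > h.py <<'E'
import numpy as np, cv2
from station import manip
def cal(n):
    c=manip.get_calibration(n); return np.array([[c["fx"],0,c["cx"]],[0,c["fy"],c["cy"]],[0,0,1.]]),c
def T(n):
    K,c=cal(n)
    if n!="wrist": return K,np.array(c["world_to_cam"])
    from scipy.spatial.transform import Rotation as R
    s=manip.sense(); M=np.eye(4); M[:3,:3]=R.from_quat(s["tool_rot"]).as_matrix(); M[:3,3]=s["tcp_pos"]
    return K,np.linalg.inv(M@np.array(c["mount"]))
def proj(n,P,KT=None):
    K,W=KT or T(n); p=K@(W[:3,:3]@np.array(P,float).T.reshape(3,-1)+W[:3,3:]); return (p[:2]/p[2]).T
def onz(n,uv,z,KT=None):
    K,W=KT or T(n); R,t=W[:3,:3],W[:3,3]; o=-R.T@t
    out=[]
    for u,v in np.atleast_2d(uv):
        d=R.T@np.linalg.solve(K,[u,v,1]); out.append(o+d*(z-o[2])/d[2])
    return np.array(out)
E
python3 - <<'E'
from h import *
print(manip.sense())
for n in("scene","top"):
    cv2.imwrite(f"pics/{n}0.png",cv2.resize(manip.snapshot(n),(800,600),interpolation=cv2.INTER_CUBIC))
    K,W=T(n); print(n,K,-W[:3,:3].T@W[:3,3],W[2,:3])
E
```

```text
{'t': 0.0, 'q': array([ 9.34451772e-01,  5.28450373e-01,  1.43392844e+00,  2.85173531e-05,
        1.18138538e+00, -1.78525878e-01]), 'qd': array([ 0.00109568,  0.00113313, -0.00132595,  0.00013185, -0.00090961,
        0.00018715]), 'tau': array([ 7.62738127e-04, -4.42346478e+01, -1.78024650e+01, -2.78950283e-04,
        8.40546418e-03, -2.67237240e-06]), 'tcp_pos': array([0.27578903, 0.5600544 , 0.23033501]), 'tool_rot': array([ 2.26920600e-01,  9.73912656e-01, -9.91663564e-04, -4.42348291e-04]), 'force': array([ 0.36559228, -0.26545544,  0.35464434]), 'ft_torque': array([-0.00161656,  0.01294438,  0.02421381]), 'finger_gap': 0.9992793574948657}
scene [[537.59501615   0.         280.8560736 ]
 [  0.         537.59501615 210.70593314]
 [  0.           0.           1.        ]] [ 0.00272449 -0.96348213  0.72472311] [ 0.39926614  0.78910745 -0.46679329]
top [[527.7967871    0.         278.54629607]
 [  0.         527.7967871  211.66087605]
 [  0.           0.           1.        ]] [0.24512108 0.0682997  1.5220386 ] [ 0.19276356  0.01556516 -0.98112177]
```

View pics/scene0.png

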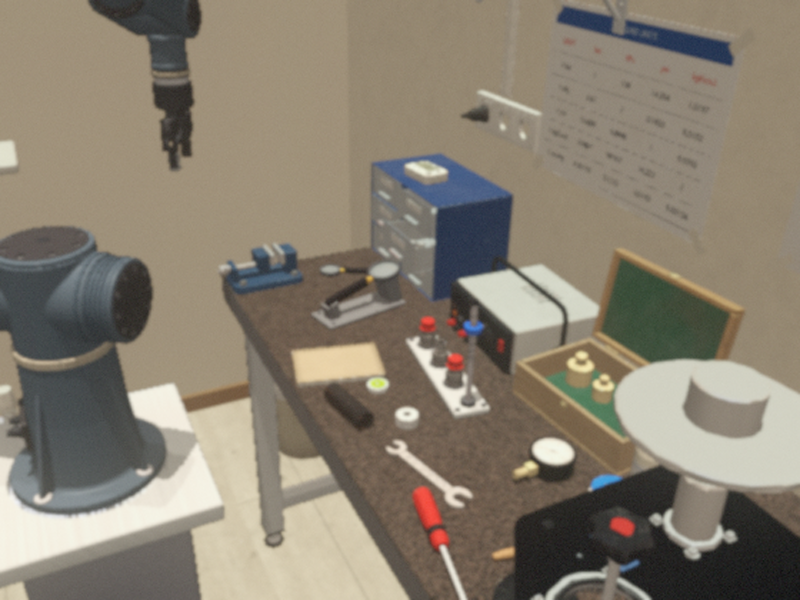

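View pics/top0.png

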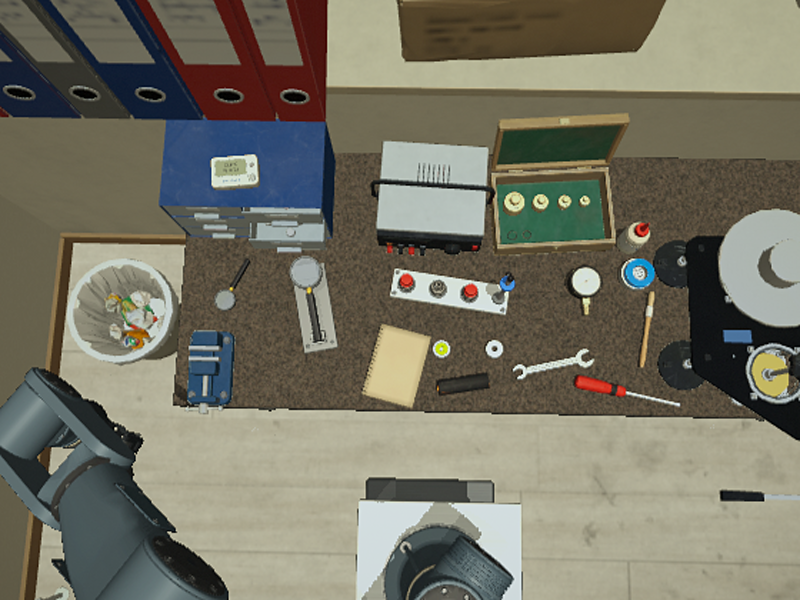

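The big loupe lies on the cradle (top view, glass at (305,272), handle down to (320,340)). A smaller one lies loose at (225,298), and the cradle and size point to the first. In the rack, the red caps are at (406,281) and (469,293), so the middle adapter at (437,287) looks uncapped. I'll confirm both in an enlarged crop.

```bash
python3 - <<'E'
from h import *
t=manip.snapshot("top"); s=manip.snapshot("scene")
a=cv2.resize(t[165:265,140:370],None,fx=3.47,fy=3.47,interpolation=cv2.INTER_CUBIC)[:300,:800]
t2=cv2.resize(t[170:250,195:245],None,fx=5,fy=5,interpolation=cv2.INTER_CUBIC) #250x400
s2=cv2.resize(s[180:240,210:290],None,fx=5,fy=5,interpolation=cv2.INTER_CUBIC) #400x300
s3=cv2.resize(s[210:295,280:345],None,fx=5,fy=5,interpolation=cv2.INTER_CUBIC) #325x425
c=np.zeros((600,800,3),np.uint8)
c[:400,:250]=t2; c[:300,250:650]=s2
t3=cv2.resize(t[185:220,270:365],None,fx=5,fy=5,interpolation=cv2.INTER_CUBIC) #475x175
c[425:600,:475]=t3
c[300:600,550:800]=cv2.resize(s[210:270,285:335],None,fx=5,fy=5,interpolation=cv2.INTER_CUBIC)
cv2.imwrite("pics/c1.png",c)
E
```

```text
(no output)
```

View pics/c1.png

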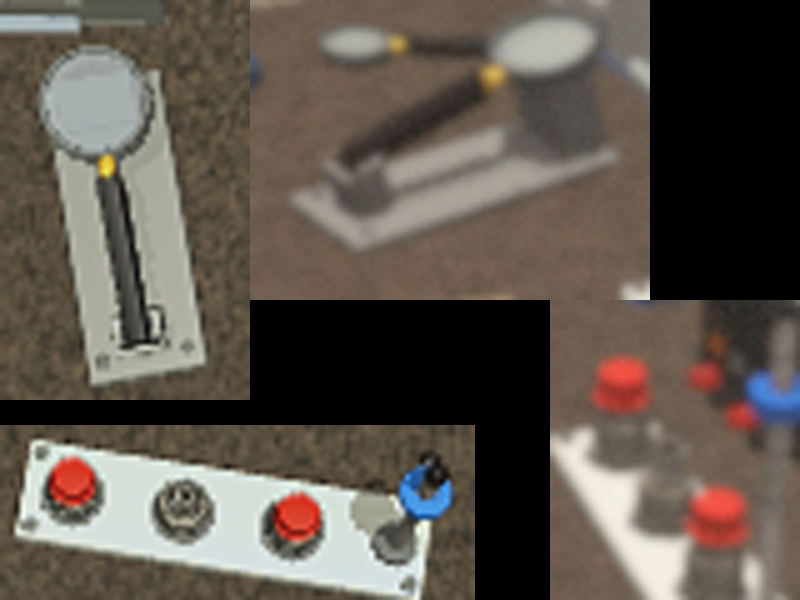

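```bash
python3 - <<'E'
from h import *
p=lambda l,uv,z:print(l,onz("top",uv,z).round(4).tolist())
p("glass",(214.2,190.2),.074);p("neck",(216.4,206),.063);p("tail",(222.4,238),.043)
p("ad2",(306.6,200.6),.058);p("caps",[(284.8,195.6),(329.8,202.8)],.062)
p("postbase",(348.6,209),.02)
P1,P2=[(lambda K,W:K@W[:3])(*T(n)) for n in("top","scene")]
a=np.array([[355.2],[198.4]]);b=np.array([[330.],[229.4]])
X=cv2.triangulatePoints(P1,P2,a,b);X=X[:3,0]/X[3];print(X,proj("top",X),proj("scene",X))
# ad2 / glass triangulate via scene
for l,a,b in(("glass",(214.2,190.2),(545/5-50+210,45/5+180)),("ad2",(306.6,200.6),((668-550)/5+285,(447-300)/5+210))):
    X=cv2.triangulatePoints(P1,P2,np.array(a).reshape(2,1),np.array(b).reshape(2,1));print(l,(X[:3,0]/X[3]).round(4))
E
```

```text
glass [[0.5879, 0.2742, 0.074]]
neck [[0.5447, 0.2675, 0.063]]
tail [[0.4567, 0.2491, 0.043]]
ad2 [[0.5663, 0.0126, 0.058]]
caps [[0.5787, 0.0747, 0.062], [0.5603, -0.0528, 0.062]]
postbase [[0.552, -0.1108, 0.02]]
[ 0.55382253 -0.11259324  0.1497531 ] [[355.07559777 198.67085836]] [[330.34541925 229.32126407]]
glass [0.5895 0.2745 0.0701]
ad2 [0.5703 0.0113 0.0523]
```

Confirmed: the loupe on the cradle is the one meant, and the middle adapter is uncapped. The adapter is at about (0.569, 0.0115) and the collar at z ≈ 0.150. Next I move above the handle.

Request:
{"fn": "send_rows", "kwargs": {"commands": [{"delta_pos":[3.0,-3.7,0],"yaw":0.08},{"delta_pos":[3.0,-3.7,0],"yaw":0.08},{"delta_pos":[3.0,-3.7,0],"yaw":0.08},{"delta_pos":[3.0,-3.7,0],"yaw":0.08},{"delta_pos":[3.0,-3.7,0],"yaw":0.08},{"delta_pos":[3.0,-3.7,0],"yaw":0.08},{"delta_pos":[3.0,-3.7,0],"yaw":0.08},{"delta_pos":[2.0,-2.5,0],"yaw":0.08},{"delta_pos":[0,0,0],"yaw":0}], "grip": -1, "force": 25}}

```text
t: 1.32
tcp_pos: [0.5114, 0.2673, 0.2292]
tool_rot: [-0.103, 0.995, -0.001, -0.0]
force: [-0.3, 0.1, 0.1]
finger_gap: 0.997
```

```bash
cat >> h.py <<'E'
def st():
    from scipy.spatial.transform import Rotation as R
    s=manip.sense(); y=R.from_quat(s["tool_rot"]).as_matrix()[:,1]
    print("t",round(s["t"],2),"tcp",s["tcp_pos"].round(4),"head",round((np.arctan2(y[1],y[0])-np.pi/2+np.pi/2)%np.pi-np.pi/2,3),"F",s["force"].round(2),"gap",round(s["finger_gap"],3))
E
python3 - <<'E'
from h import *
st(); np.save("kt.npy",T("wrist")[1]); cv2.imwrite("pics/w1.png",cv2.resize(manip.snapshot("wrist"),(800,600),interpolation=cv2.INTER_CUBIC))
E
```

```text
t 1.32 tcp [0.5114 0.2673 0.2292] head 0.206 F [-0.25  0.06  0.07] gap 0.997
```

View pics/w1.png

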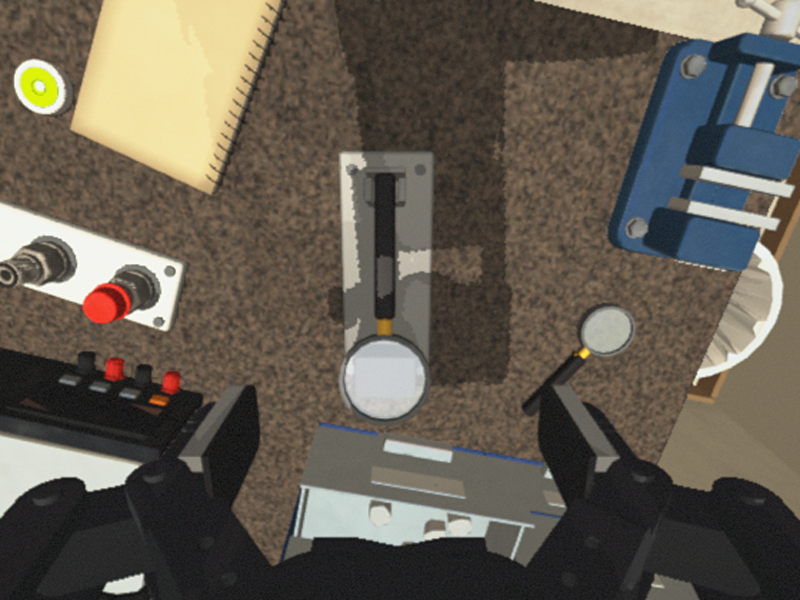

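The wrist view shows the loupe handle running vertically at column 384, from the tail at (384,174) to the neck at (384,320), with the glass at (385,377).

```bash
python3 - <<'E'
from h import *
k=(cal("wrist")[0],np.load("kt.npy")); f=.7
g=onz("wrist",(385.5*f,377*f),.073,k)[0];n=onz("wrist",(384.5*f,318*f),.07,k)[0];t=onz("wrist",(384.5*f,175*f),.047,k)[0]
d=(g-t)[:2];print(g,n,t,np.arctan2(d[1],d[0]),np.hypot(*d)); d/=np.hypot(*d); print("grip",g[:2]-.0682*d)
E
```

```text
[0.587985   0.27454957 0.073     ] [0.54695767 0.26557606 0.07      ] [0.45780112 0.24713746 0.047     ] 0.2075328620089431 0.13303859042711225
grip [0.52124842 0.26049721]
```

Request:
{"fn": "send_rows", "kwargs": {"commands": [{"delta_pos":[1.0,-0.7,-3.0],"yaw":0},{"delta_pos":[0,0,-4.0],"yaw":0},{"delta_pos":[0,0,-4.0],"yaw":0},{"delta_pos":[0,0,-4.0],"yaw":0},{"delta_pos":[0,0,-2.0],"yaw":0},{"delta_pos":[0,0,0],"yaw":0}]}}

```text
t: 2.12
tcp_pos: [0.5153, 0.2681, 0.0556]
tool_rot: [-0.105, 0.994, 0.001, -0.0]
force: [-0.4, -0.4, 1.0]
finger_gap: 1.001
```

Request:
{"fn": "send_rows", "kwargs": {"commands": [{"delta_pos":[0.6,-0.75,-1.5],"yaw":0},{"delta_pos":[0,0,-0.4],"yaw":0},{"delta_pos":[0,0,0],"yaw":0}]}}

```text
t: 2.5
tcp_pos: [0.5226, 0.2618, 0.0376]
tool_rot: [-0.106, 0.994, 0.001, 0.002]
force: [-1.1, -0.2, -0.5]
finger_gap: 1.002
```

Request:
{"fn": "send_rows", "kwargs": {"commands": [{"delta_pos":[-0.1,-0.1,0]},{"delta_pos":[0,0,0]},{"delta_pos":[0,0,0]},{"delta_pos":[0,0,0]},{"delta_pos":[0,0,0]},{"delta_pos":[0,0,0]},{"delta_pos":[0,0,0]},{"delta_pos":[0,0,0]}], "grip": 1, "force": 30}}

```text
validation failed for argument at $.co...
```

Each row seems to need both fields.

Request:
{"fn": "send_rows", "kwargs": {"commands": [{"delta_pos":[-0.1,-0.1,0],"yaw":0},{"delta_pos":[0,0,0],"yaw":0},{"delta_pos":[0,0,0],"yaw":0},{"delta_pos":[0,0,0],"yaw":0},{"delta_pos":[0,0,0],"yaw":0},{"delta_pos":[0,0,0],"yaw":0},{"delta_pos":[0,0,0],"yaw":0},{"delta_pos":[0,0,0],"yaw":0}], "grip": 1, "force": 30}}

```text
t: 3.5
tcp_pos: [0.5225, 0.2608, 0.0393]
tool_rot: [-0.106, 0.994, 0.002, 0.003]
force: [-0.2, 0.5, 1.0]
finger_gap: 0.156
```

Request:
{"fn": "send_rows", "kwargs": {"commands": [{"delta_pos":[0,0,1.0],"yaw":0},{"delta_pos":[0,0,2.0],"yaw":0},{"delta_pos":[0,0,2.5],"yaw":0},{"delta_pos":[0,0,2.5],"yaw":0},{"delta_pos":[0,0,1.5],"yaw":0},{"delta_pos":[0,0,0],"yaw":0},{"delta_pos":[0,0,0],"yaw":0}]}}

```text
t: 4.38
tcp_pos: [0.5208, 0.2605, 0.1378]
tool_rot: [-0.105, 0.994, 0.002, 0.002]
force: [0.2, -0.6, -0.6]
finger_gap: 0.155
```

```bash
python3 - <<'E'
from h import *
st()
s=manip.snapshot("scene"); w=manip.snapshot("wrist")
c=np.zeros((600,800,3),np.uint8)
c[:,:400]=cv2.resize(s[120:240,200:280],(400,600),interpolation=cv2.INTER_CUBIC)
c[:300,400:]=cv2.resize(w,(400,300)); c[300:,400:]=cv2.resize(w[150:345,140:400],(400,300)); cv2.imwrite("pics/l1.png",c)
E
```

```text
t 4.38 tcp [0.5208 0.2605 0.1378] head 0.211 F [ 0.2  -0.63 -0.61] gap 0.155
```

View pics/l1.png

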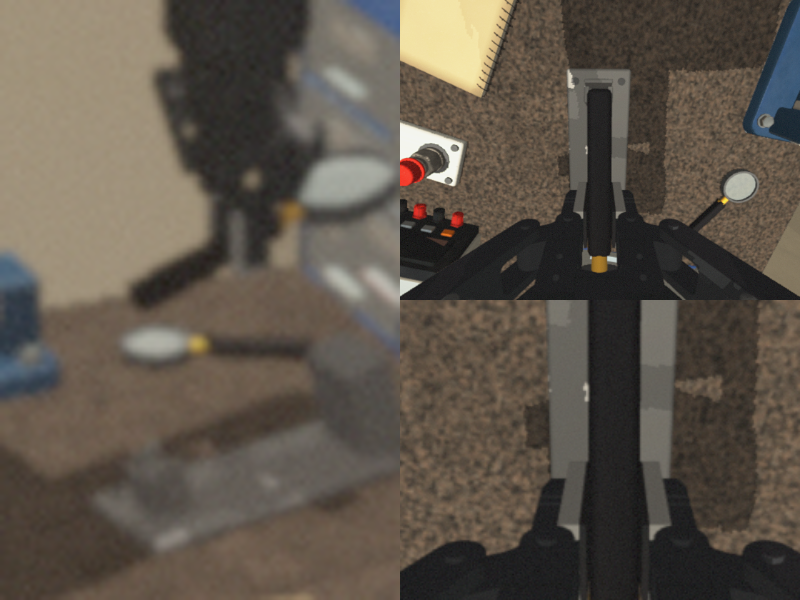

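Held, still sloping by about 0.23 rad with the glass high. The tool can only yaw, so I'll level the loupe by pressing the tail down on the cradle's saddle, with the glass swung clear of the block.

Request:
{"fn": "send_rows", "kwargs": {"commands": [{"delta_pos":[-0.2,-0.9,0],"yaw":-0.15},{"delta_pos":[-0.2,-0.9,0],"yaw":-0.15},{"delta_pos":[-0.2,-0.9,0],"yaw":-0.15},{"delta_pos":[-0.2,-0.9,0],"yaw":-0.15},{"delta_pos":[-0.2,-0.9,0],"yaw":-0.15},{"delta_pos":[-0.2,-0.6,0],"yaw":-0.15},{"delta_pos":[0,0,0],"yaw":0},{"delta_pos":[0,0,0],"yaw":0}]}}

```text
t: 5.48
tcp_pos: [0.5047, 0.2073, 0.1301]
tool_rot: [0.35, 0.937, -0.001, -0.005]
force: [-0.0, -0.6, -0.9]
finger_gap: 0.162
```

```bash
python3 - <<'E'
from h import *
st()
E
```

```text
t 5.47 tcp [0.5047 0.2073 0.1301] head -0.715 F [-0.   -0.61 -0.91] gap 0.162
```

Request:
{"fn": "send_rows", "kwargs": {"commands": [{"delta_pos":[0.2,0.2,-2.0],"yaw":0},{"delta_pos":[0,0,-2.0],"yaw":0},{"delta_pos":[0,0,-1.0],"yaw":0},{"delta_pos":[0,0,0],"yaw":0},{"delta_pos":[0,0,0],"yaw":0}]}}

```text
t: 6.1
tcp_pos: [0.5081, 0.2108, 0.0791]
tool_rot: [0.346, 0.938, -0.0, -0.004]
force: [-0.0, -0.1, -0.8]
finger_gap: 0.155
```

```bash
python3 - <<'E'
from h import *
st()
w=manip.snapshot("wrist"); cv2.imwrite("pics/l2.png",cv2.resize(w,(800,600),interpolation=cv2.INTER_CUBIC))
E
```

```text
t 6.1 tcp [0.5081 0.2108 0.0791] head -0.708 F [-0.   -0.11 -0.84] gap 0.155
```

View pics/l2.png

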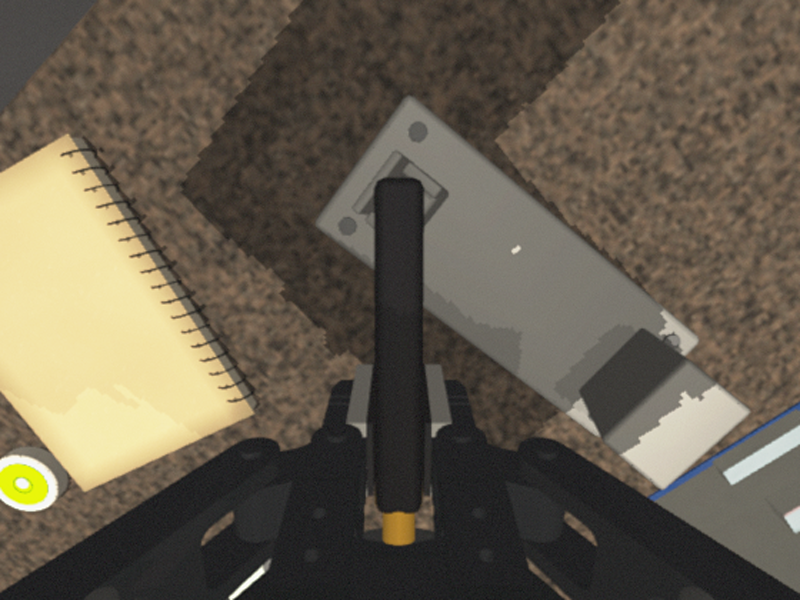

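```bash
cat >> h.py <<'E'
def fit(vt,vn,h0=.0155,xn=-.042,img=(.7,.7),u=.0,head=None):
    "rows (800x600 view) of tail top edge and black/gold edge -> (grip x, pitch glass-up)"
    from scipy.spatial.transform import Rotation as R
    from scipy.optimize import least_squares
    s=manip.sense(); K,c=cal("wrist"); C=np.linalg.inv(np.array(c["mount"])); 
    # tool frame: z down the fingers; along-handle axis = +-x
    def px(gx,p,x,zz,sg):
        a=x-gx; P=np.array([sg*(a*np.cos(p)-zz*np.sin(p)),0,-h0-(a*np.sin(p)+zz*np.cos(p))])
        q=K@(C[:3,:3]@P+C[:3,3]); return q[:2]/q[2]/.7
    sg=1 if px(-.07,0,-.14,0,1)[1]<px(-.07,0,-.042,0,1)[1] else -1
    r=least_squares(lambda m:[px(m[0],m[1],-.14,.008,sg)[1]-vt,px(m[0],m[1],xn,.008,sg)[1]-vn],[-.07,.1],x_scale=[.01,.1])
    return r.x,r.cost,[px(-.07,p,-.14,.008,sg).round(1).tolist() for p in(.23,.1,0,-.1)],[px(-.07,p,xn,.008,sg).round(1).tolist() for p in(.23,0)]
E
python3 - <<'E'
from h import *
print(fit(180,512))
E
```

```text
(array([-0.07098393, -0.01108356]), np.float64(6.866245319043687e-27), [[395.4, 171.4], [395.2, 171.5], [395.0, 175.2], [394.9, 182.4]], [[395.7, 518.2], [395.8, 509.9]])
```

Request:
{"fn": "send_rows", "kwargs": {"commands": [{"delta_pos":[0,0,-1.5],"yaw":0},{"delta_pos":[0,0,-0.5],"yaw":0},{"delta_pos":[0,0,0],"yaw":0}]}}

```text
t: 6.52
tcp_pos: [0.5087, 0.2108, 0.0587]
tool_rot: [0.346, 0.938, 0.0, -0.003]
force: [0.6, -1.1, -0.6]
finger_gap: 0.156
```

Request:
{"fn": "send_rows", "kwargs": {"commands": [{"delta_pos":[0,0,-0.5],"yaw":0},{"delta_pos":[0,0,0],"yaw":0}]}}

```text
t: 6.78
tcp_pos: [0.5087, 0.2108, 0.0533]
tool_rot: [0.346, 0.938, 0.0, -0.003]
force: [-1.3, 0.7, -0.3]
finger_gap: 0.159
```

Request:
{"fn": "send_rows", "kwargs": {"commands": [{"delta_pos":[0,0,-0.5],"yaw":0},{"delta_pos":[0,0,0],"yaw":0}]}}

```text
t: 7.02
tcp_pos: [0.5089, 0.2108, 0.0482]
tool_rot: [0.346, 0.938, 0.0, -0.003]
force: [-0.9, -0.8, -0.9]
finger_gap: 0.159
```

Request:
{"fn": "send_rows", "kwargs": {"commands": [{"delta_pos":[0,0,-0.5],"yaw":0},{"delta_pos":[0,0,0],"yaw":0}]}}

```text
t: 7.28
tcp_pos: [0.5097, 0.2106, 0.0439]
tool_rot: [0.346, 0.938, 0.0, -0.002]
force: [-0.7, 0.0, 0.4]
finger_gap: 0.151
```

```bash
python3 - <<'E'
from h import *
st(); s=T("scene")
t=np.array(manip.sense()["tcp_pos"]); u,v=proj("scene",t)[0].astype(int); print(u,v)
p=manip.snapshot("scene"); cv2.imwrite("pics/s2.png",cv2.resize(p[v-50:v+40,u-60:u+60],(800,600),interpolation=cv2.INTER_CUBIC))
E
```

```text
t 7.28 tcp [0.5097 0.2106 0.0439] head -0.707 F [-0.74  0.01  0.36] gap 0.151
251 212
```

View pics/s2.png

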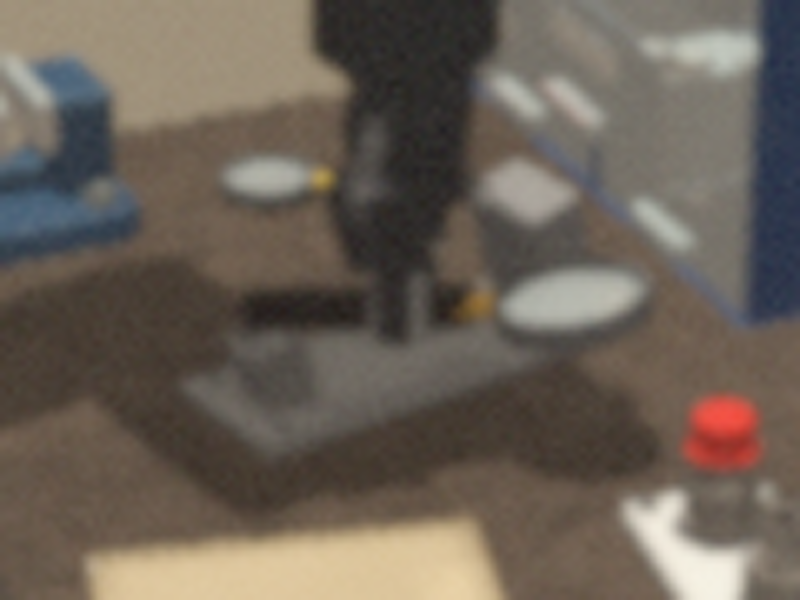

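The handle runs from the tail at (250,308) to the glass at (573,298) and looks close to level. I'll work out the pitch from these.

```bash
cat >> h.py <<'E'
def pts(p,gx=-.071,h0=.0155,head=None,tcp=None):
    from scipy.spatial.transform import Rotation as R
    s=manip.sense(); y=R.from_quat(s["tool_rot"]).as_matrix()[:,1]; a=np.arctan2(y[1],y[0])-np.pi/2
    a=(a+np.pi/2)%np.pi-np.pi/2; d=np.array([np.cos(a),np.sin(a)]); g=np.array(s["tcp_pos"])+[0,0,h0]
    return np.array([np.r_[g[:2]+(x-gx)*np.cos(p)*d,g[2]+(x-gx)*np.sin(p)] for x in(-.14,-.042,0)])
E
python3 - <<'E'
from h import *
for p in(.23,.15,.1,.05,0,-.05,-.1): print(p,((proj("scene",pts(p))-[191,162])*6.667).round(0).tolist())
E
```

```text
0.23 [[248.0, 315.0], [474.0, 296.0], [573.0, 288.0]]
0.15 [[245.0, 303.0], [475.0, 301.0], [575.0, 301.0]]
0.1 [[244.0, 295.0], [475.0, 305.0], [576.0, 309.0]]
0.05 [[243.0, 287.0], [475.0, 308.0], [577.0, 317.0]]
0 [[243.0, 280.0], [475.0, 311.0], [577.0, 325.0]]
-0.05 [[243.0, 272.0], [475.0, 314.0], [577.0, 333.0]]
-0.1 [[243.0, 265.0], [475.0, 318.0], [576.0, 340.0]]
```

Pitch is still about +0.17, with the saddle just touched. I'll press about 11 mm further.

Request:
{"fn": "send_rows", "kwargs": {"commands": [{"delta_pos":[0,0,-0.4],"yaw":0},{"delta_pos":[0,0,-0.4],"yaw":0},{"delta_pos":[0,0,0],"yaw":0}]}}

```text
t: 7.7
tcp_pos: [0.5112, 0.2098, 0.0372]
tool_rot: [0.345, 0.938, 0.001, 0.0]
force: [-1.8, -1.5, 3.4]
finger_gap: 0.158
```

```bash
python3 - <<'E'
from h import *
st(); print(((proj("scene",pts(0))-[191,162])*6.667).round(0).tolist())
p=manip.snapshot("scene"); cv2.imwrite("pics/s3.png",cv2.resize(p[162:252,191:311],(800,600),interpolation=cv2.INTER_CUBIC))
E
```

```text
t 7.7 tcp [0.5112 0.2098 0.0372] head -0.705 F [-1.76 -1.45  3.4 ] gap 0.158
[[248.0, 295.0], [480.0, 326.0], [581.0, 340.0]]
```

View pics/s3.png

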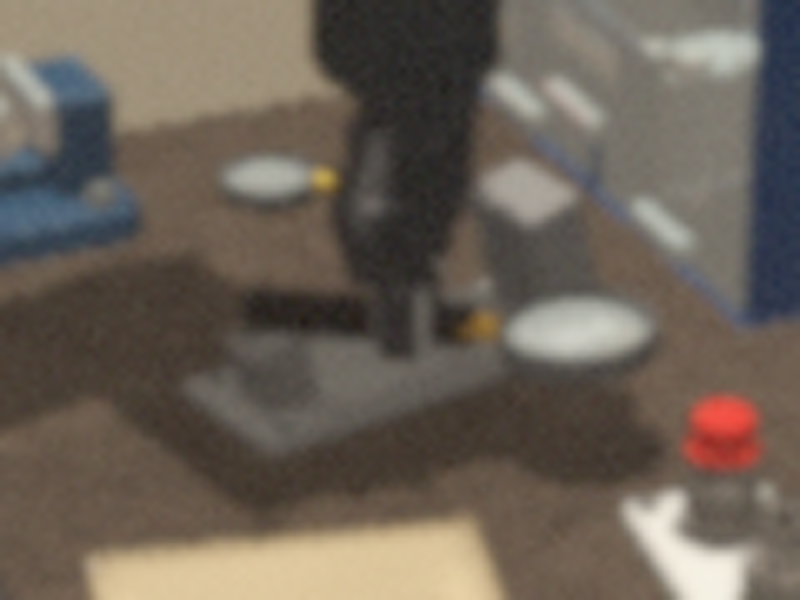

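Pitch is now about +0.07 (tail (250,306), glass (578,328)). One more small press, then I lift and look again.

Request:
{"fn": "send_rows", "kwargs": {"commands": [{"delta_pos":[0,0,-0.4],"yaw":0},{"delta_pos":[0,0,-0.1],"yaw":0},{"delta_pos":[0,0,0],"yaw":0}]}}

```text
t: 8.12
tcp_pos: [0.512, 0.2093, 0.0334]
tool_rot: [0.345, 0.939, 0.001, 0.001]
force: [-0.1, -1.1, 4.8]
finger_gap: 0.155
```

Request:
{"fn": "send_rows", "kwargs": {"commands": [{"delta_pos":[0,0,2.0],"yaw":0},{"delta_pos":[0,0,4.0],"yaw":0},{"delta_pos":[0,0,3.0],"yaw":0},{"delta_pos":[0,0,0.5],"yaw":0},{"delta_pos":[0,0,0],"yaw":0}], "force": 60}}

```text
t: 8.75
tcp_pos: [0.5101, 0.2097, 0.1268]
tool_rot: [0.345, 0.939, -0.0, -0.001]
force: [-0.7, 0.2, -1.0]
finger_gap: 0.15
```

```bash
python3 - <<'E'
from h import *
st(); u,v=proj("scene",pts(0)[1])[0].astype(int)
for p in(.1,0,-.1): print(p,((proj("scene",pts(p))-[u-60,v-45])*6.667).round(0).tolist())
p=manip.snapshot("scene"); cv2.imwrite("pics/s4.png",cv2.resize(p[v-45:v+45,u-60:u+60],(800,600),interpolation=cv2.INTER_CUBIC))
E
```

```text
t 8.75 tcp [0.5101 0.2097 0.1268] head -0.705 F [-0.65  0.16 -0.97] gap 0.15
0.1 [[167.0, 290.0], [404.0, 297.0], [509.0, 299.0]]
0 [[166.0, 274.0], [405.0, 303.0], [509.0, 316.0]]
-0.1 [[166.0, 258.0], [404.0, 310.0], [508.0, 333.0]]
```

View pics/s4.png

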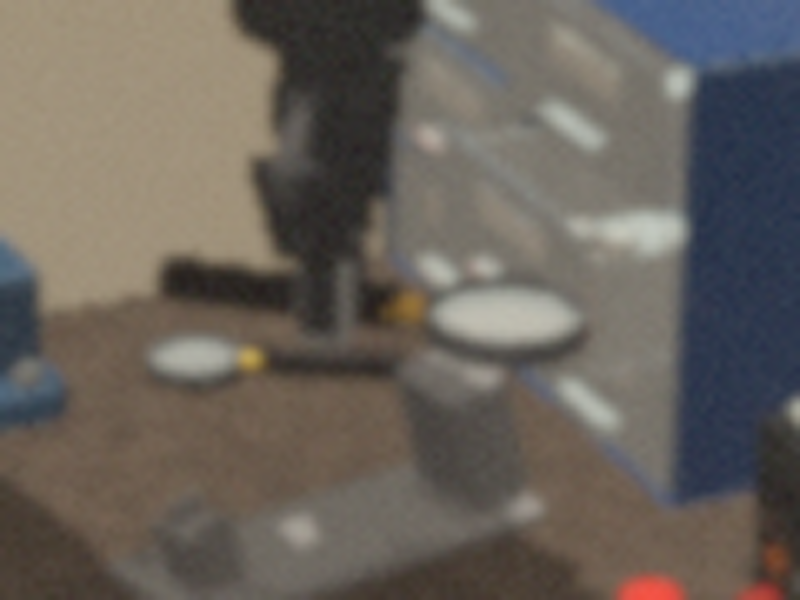

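Level: tail (165,277) and glass (506,319) match the zero-pitch prediction. Next I carry it to the rack.

Request:
{"fn": "send_rows", "kwargs": {"commands": [{"delta_pos":[0,-1.5,0.9],"yaw":0.05},{"delta_pos":[-0.2,-3.0,0],"yaw":0.1},{"delta_pos":[-0.2,-3.0,0],"yaw":0.1},{"delta_pos":[-0.2,-3.0,0],"yaw":0.1},{"delta_pos":[-0.2,-3.0,0],"yaw":0.1},{"delta_pos":[-0.2,-3.0,0],"yaw":0.08},{"delta_pos":[0,-1.5,0],"yaw":0.03},{"delta_pos":[0,0,0],"yaw":0},{"delta_pos":[0,0,0],"yaw":0}]}}

```text
t: 9.93
tcp_pos: [0.4924, 0.0255, 0.1224]
tool_rot: [0.063, 0.998, -0.002, -0.012]
force: [0.4, 0.6, -0.6]
finger_gap: 0.152
```

```bash
python3 - <<'E'
from h import *
st(); print(pts(0,h0=.0145)[2])
E
```

```text
t 9.93 tcp [0.4924 0.0255 0.1224] head -0.126 F [ 0.37  0.6  -0.55] gap 0.152
[0.56285708 0.01656822 0.13694688]
```

Request:
{"fn": "send_rows", "kwargs": {"commands": [{"delta_pos":[0.3,-0.25,0.7],"yaw":0},{"delta_pos":[0.3,-0.25,0.6],"yaw":0},{"delta_pos":[0,0,0],"yaw":0},{"delta_pos":[0,0,0],"yaw":0}]}}

```text
t: 10.42
tcp_pos: [0.499, 0.0221, 0.1364]
tool_rot: [0.062, 0.998, -0.002, -0.012]
force: [0.1, 0.2, -1.4]
finger_gap: 0.146
```

```bash
python3 - <<'E'
from h import *
from scipy.spatial.transform import Rotation as R
st(); print(pts(0,h0=.0145)[2], R.from_quat(manip.sense()["tool_rot"]).as_matrix()[:,2].round(3))
print("pred top",((proj("top",[[.569,.0115,.15],pts(0,h0=.0145)[2],pts(0)[0],[.5513,-.1122,.15]])-[260,170])*6.667).round(0).tolist())
u0,v0=270,165
for p in(.1,0,-.1): print(p,((proj("scene",pts(p,h0=.0145))-[u0,v0])*6.667).round(0).tolist())
print("collar .14 .15 .16",((proj("scene",[[.5513,-.1122,z] for z in(.14,.15,.16)])-[u0,v0])*6.667).round(0).tolist())
p=manip.snapshot("scene"); cv2.imwrite("pics/f1.png",cv2.resize(p[v0:v0+90,u0:u0+120],(800,600),interpolation=cv2.INTER_CUBIC))
p=manip.snapshot("top"); cv2.imwrite("pics/f2.png",cv2.resize(p[170:260,260:380],(800,600),interpolation=cv2.INTER_CUBIC))
E
```

```text
t 10.43 tcp [0.499  0.0221 0.1364] head -0.124 F [ 0.14  0.18 -1.36] gap 0.146
[0.56950496 0.01334236 0.15086944] [-0.023 -0.003 -1.   ]
pred top [[323.0, 148.0], [318.0, 146.0], [271.0, 490.0], [633.0, 197.0]]
0.1 [[-123.0, 328.0], [145.0, 264.0], [257.0, 237.0]]
0 [[-124.0, 310.0], [145.0, 271.0], [257.0, 255.0]]
-0.1 [[-123.0, 292.0], [145.0, 279.0], [255.0, 273.0]]
collar .14 .15 .16 [[393.0, 456.0], [395.0, 429.0], [397.0, 402.0]]
```

View pics/f1.png

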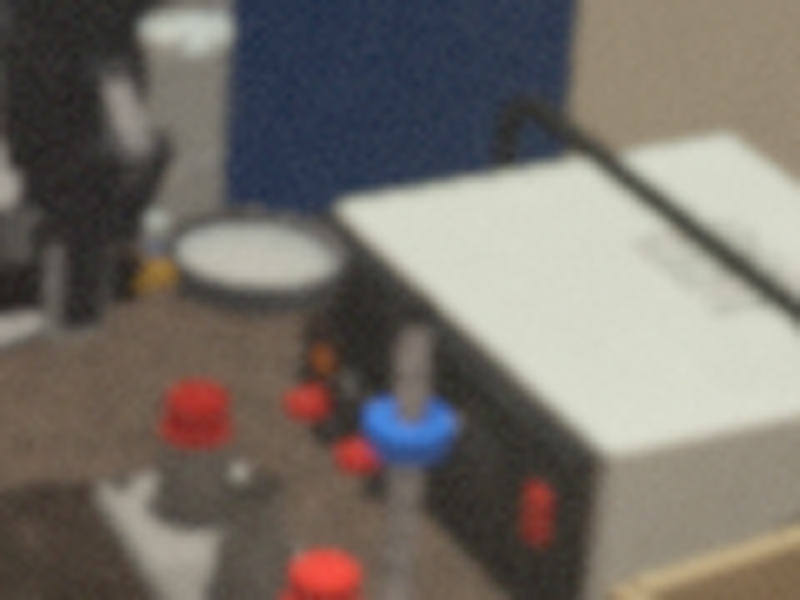

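View pics/f2.png

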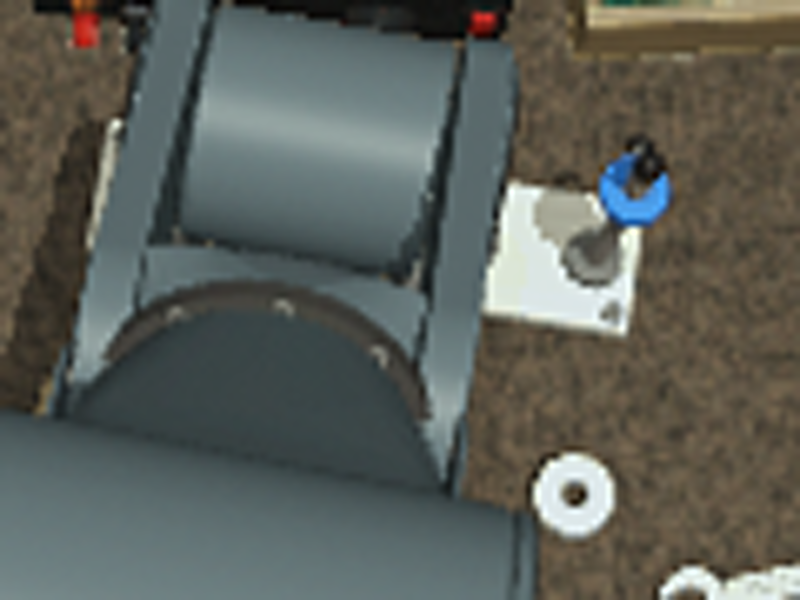

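The glass is at (258,257) against a predicted (257,255), so it is at z ≈ 0.150, level, and centred to a few mm. The collar is at about (410,431), z ≈ 0.149–0.150. The top view is blocked by the arm, and the nut is undisturbed. Holding.

Request:
{"fn": "send_rows", "kwargs": {"commands": [{"delta_pos":[0,0,0],"yaw":0},{"delta_pos":[0,0,0],"yaw":0},{"delta_pos":[0,0,0],"yaw":0},{"delta_pos":[0,0,0],"yaw":0},{"delta_pos":[0,0,0],"yaw":0},{"delta_pos":[0,0,0],"yaw":0},{"delta_pos":[0,0,0],"yaw":0},{"delta_pos":[0,0,0],"yaw":0},{"delta_pos":[0,0,0],"yaw":0},{"delta_pos":[0,0,0],"yaw":0}]}}

```text
t: 11.78
tcp_pos: [0.4985, 0.0221, 0.1359]
tool_rot: [0.062, 0.998, -0.002, -0.012]
force: [0.6, -0.7, -1.6]
finger_gap: 0.15
```

Request:
{"fn": "send_rows", "kwargs": {"commands": [{"delta_pos":[0,0,0],"yaw":0},{"delta_pos":[0,0,0],"yaw":0},{"delta_pos":[0,0,0],"yaw":0},{"delta_pos":[0,0,0],"yaw":0},{"delta_pos":[0,0,0],"yaw":0},{"delta_pos":[0,0,0],"yaw":0},{"delta_pos":[0,0,0],"yaw":0},{"delta_pos":[0,0,0],"yaw":0},{"delta_pos":[0,0,0],"yaw":0},{"delta_pos":[0,0,0],"yaw":0}]}}

```text
t: 13.02
tcp_pos: [0.4985, 0.0221, 0.1359]
tool_rot: [0.062, 0.998, -0.002, -0.012]
force: [-0.4, 0.9, -1.6]
finger_gap: 0.148
```

```bash
python3 - <<'E'
from h import *
u0,v0=240,165; st()
for p in(.1,0,-.1): print(p,((proj("scene",pts(p,h0=.0145))-[u0,v0])*6.667).round(0).tolist())
p=manip.snapshot("scene"); cv2.imwrite("pics/f3.png",cv2.resize(p[v0:v0+90,u0:u0+120],(800,600),interpolation=cv2.INTER_CUBIC))
E
```

```text
t 13.03 tcp [0.4985 0.0221 0.1359] head -0.124 F [-0.36  0.92 -1.63] gap 0.148
0.1 [[76.0, 329.0], [344.0, 265.0], [455.0, 239.0]]
0 [[74.0, 312.0], [344.0, 273.0], [456.0, 257.0]]
-0.1 [[75.0, 294.0], [343.0, 280.0], [454.0, 275.0]]
```

View pics/f3.png

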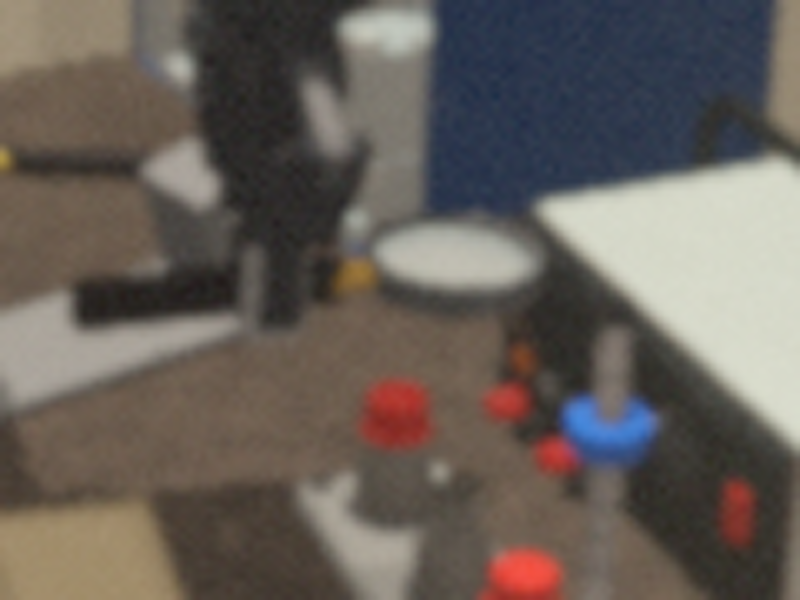

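Tail (80,302) and glass (458,260) give a pitch of about −0.03 rad, and the loupe is steady. I'm handing it in.

```bash
python3 -c "
from station import manip
print(manip.sign_off())"
```

```text
the job is handed in; nothing more can be done
None
```

I took the loupe off its rest by the handle and handed the job in with the gripper holding it level above the uncapped (middle) adapter, at the collar's height. The tool could only yaw, so I levelled the sloping loupe by pressing its tail on the cradle's saddle.

- **Position:** the glass centre is about (0.569, 0.013, 0.150). The adapter's axis is about (0.569, 0.0115) and the collar's centre is at z ≈ 0.150.
- **Level and still:** the pitch was about −0.03 rad, and the arm stood still for over 2.5 s before I handed in.
- **Bystanders:** the nut looked undisturbed. I did not check the spirit level or the gauge at the end, but the arm never went near the gauge.
- **Disagreements:** different sightings of the post and adapter differed by up to about 4 mm (one scene-view comparison of the post by about 6 mm), within the 15 mm allowed. The last top view was blocked by the arm, so the horizontal centring rests on the arm's pose and the scene camera.

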